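# Clamp a row of glued plywood blanks in the bench press

## Task

Line up the three plywood blanks in a straight row, each flush and square against the press's fence. Then flip the safety catch right over to the outside, away from the lever, and with the gripper pull the lever toward the robot until the clamp bar presses firmly on all three blanks. Finish while holding the lever pulled, without letting go, and leave the other things on the bench where they are.

Things in the scene. Friction and masses are not known exactly. Their poses are not given: they have to be found in the camera images.
- press: Clamping press fixed on the bench: grey plate (x -175 to 85, y -305 to 205 mm, top at z 12), dark-wood fence 270 long, 28 above the plate. Origin: bench level, under the middle of the fence's front face (the plane x = 0); z up, x away from the robot, y along the fence to the left. Guide rods, 105 high, at x -20, y +-162. Lever and catch at the right end (-y). Place and yaw vary.
- clamp_bar: Level steel bar 35 (x) x 280 (y) x 16 mm just in front of the fence: covers x -37 to -2 of the press frame. It hangs on springs under a crosshead (top at z 84) that the lever drives straight down, 21.8 mm per rad. Origin: middle of its underside, at z 48 (36 above the plate) when raised; it meets the 24 mm high blanks after 12 mm, then its springs yield, 10 N per mm.
- blank_a: The left one of three alike plywood blanks on the press's plate in front of the fence: 85 (own x) x 60 (own y, along the fence) x 24 mm, about 90 g. Origin: centre of the underside; x points to the fence. Flush with the fence its origin is at x -42.5, z 12 of the press frame; it starts 40 to 70 mm short of that, up to 0.22 rad askew, about 95 mm from its neighbours.
- blank_b: The middle one of three alike plywood blanks on the press's plate in front of the fence: 85 (own x) x 60 (own y, along the fence) x 24 mm, about 90 g. Origin: centre of the underside; x points to the fence. Flush with the fence its origin is at x -42.5, z 12 of the press frame; it starts 40 to 70 mm short of that, up to 0.22 rad askew, about 95 mm from its neighbours.
- blank_c: The right one of three alike plywood blanks on the press's plate in front of the fence: 85 (own x) x 60 (own y, along the fence) x 24 mm, about 90 g. Origin: centre of the underside; x points to the fence. Flush with the fence its origin is at x -42.5, z 12 of the press frame; it starts 40 to 70 mm short of that, up to 0.22 rad askew, about 95 mm from its neighbours.
- catch (a joint): Safety catch: flat steel blade turning about an axis along the press's x at press y -260, z 62. At the start 0 to 0.25 rad: it leans in (+y) across the front of the lever and blocks it. Grows as it is flipped up and over to the outside (-y) to its far stop at 1.7 rad. Light friction (about 2 N at the pin).
- catch_knob (a point): Middle of the catch's round pin, 18 mm thick, 56 long, which sticks out toward the robot (press -x) from the blade's end, 85 mm from the catch's axis. At joint 0 this point is at press x -66, y -195, z 117; top of its arc z 147; fully flipped y -323, z 119. Best gripped from above and carried round (it turns in the grip).
- lever (a joint): Hand lever. 0 = rest, leaning 0.35 rad away from the robot; grows as it is pulled toward the robot (press -x), stop at 0.75 rad. A spring returns it when let go (about 2.5 N at the handle at rest, 6 N at 0.55 rad). Blocked after about 0.1 rad by the closed catch. At 0.55 rad the bar meets the blanks; from 0.63 rad to the stop it clamps them firmly (9 to 13 N).
- lever_grip (a point): Middle of the free part of the lever's handle, a level dark-wood round bar 22 mm thick, 125 long, along the press's y, carried at its right (-y) end by the 16 mm lever shaft 75 mm away. At rest at press x 35, y -125, z 240. Circles lever_pivot at 190 mm radius. Grip it from above across the bar (it may turn in the grip) or hook it from behind.
- lever_pivot (a point): Point on the lever's pivot axis (along the press's y), at the same y as lever_grip: press x -30, y -125, z 62.
- sanding_block: Bystander, cork and rubber sanding block 40 x 62 x 28 mm, on the press's plate in front of the lever. Origin: centre of underside.
- gable_piece: Bystander, small house-shaped plywood piece 50 wide, 12 thick, on the plate's left end beside the blanks. Origin: on its underside.
- glue_bottle: Bystander, white bottle 60 mm across, 170 high, left of the press. Origin: centre of underside.
- screw_tub: Bystander, clear tub of screws with a grey lid, 96 x 126 x 55 mm, right of the press. Origin: centre of underside.
- brush: Bystander, brush lying at the right front. Origin: near its middle, underside.
- pencil: Bystander, flat carpenter's pencil 170 x 14 x 9 mm, left front. Origin: centre of underside.
- tape_roll: Bystander, paper tape roll 100 mm across, 25 high, lying on the left. Origin: centre of underside.
Mind the look-alikes: they are no part of the job. What is shaped like the blank_c but blue or white is not meant.

How it is judged:
By the outcome, as a careful person would: the job done as asked, in the order asked, and still so for the second after the job is handed in, while the arm keeps its last pose, push and grip.
It also fails if it takes over 64 s, if anything falls off the work surface, if the arm or the gripper's body presses on something with over 40 N, if the wrist force passes 120 N, or if a joint passes its speed limit or range.

## Robot

A 7-joint arm with a two-finger parallel gripper is mounted at the origin on the work surface. World frame = base frame: x ahead of the robot, y to its left, z up, the work surface at z = 0. Lengths are in mm, angles in rad, forces in N, time in s.
With the tool pointing down it reaches from about 400 to 875 mm from the base axis. Payload 4.4 kg.
Tool frame: the origin (TCP) lies at the very end of the fingers, on their centre line; the grasp point (between the pads) lies ctrl.grip_depth behind it (ctrl.grip_depth is the distance from the TCP to the grasp point, in mm); y points along the fingers, x is the direction in which the jaws open and shut, and the axes are right-handed (so a half turn about y gives the same grasp; the last joint's range is limited). The gripper opens to 85 mm and grips with 20 to 120 N. Pads are 22 mm wide; open, the fingers measure 114 mm over their backs; the gripper's body (76 mm by 85 mm) begins 54 mm behind the grasp point. The pads swing forward as they close: fully open they stand 13 mm farther back than shut.
Start: joints at [1.236, 0.628, 0.038, 1.517, -0.027, 0.996, -0.02], TCP at [172.653, -626.665, 192.313] pointing down, gripper open.
Joint ranges: [-3.06, 3.06], [-0.37, 2.12], [-1.25, 1.32], [0.18, 2.47], [-1.1, 4.24], [0.23, 1.98], [-2.94, 2.94]. Speed limits (rad/s): [2.57, 2.57, 3.14, 3.14, 3.14, 3.14, 3.14].

## Interface

Orientations are given as [roll, pitch, yaw] about the fixed x, y, z axes, in that order (R = Rz(yaw) Ry(pitch) Rx(roll)).
In Python, from cell import ctrl gives the robot as it stands.
- The arm moves only by the tool apply_moves, never from a script. Its argument "motion" is a list of rows, each a list of 5 numbers: the shift along the tool's x, y, z in cm, then the turn about the tool's y in rad, then the finger opening in cm, from 0 to 8.54. In form: [[tx, ty, tz, roll, hand], ...]. A call has 1 to 20 rows; each row is the pose to reach, as a shift and turn from the pose commanded when the call began, along the tool's axes at that moment; what a row does not reach only later rows make up. A row lasts 1/8 s, in which the tool goes at most 62.5 mm and 10.7 degrees, less where a joint would pass 70% of its speed; a pose out of reach is approached as far as the arm can. A call with a gripper value outside its range is refused whole. The fingers move at their own pace and stop on an object; the grip force is fixed at half the most. Time passes only in rows, so rows that repeat a pose let the fingers close. It gives the time, the measured TCP pose, the force and the opening at its end, in the units of the state.
- ctrl.read_state(): the state, without advancing time (a new reading comes with each control period).
- ctrl.get_image(name): name is "scene" or "top" or "wrist"; returns a dict with "image" (420x560x3 uint8, red, green, blue), "vfov" (degrees; the focal length in pixels is half the picture's height over the tangent of half this angle, whatever the lens; pixels are square), "cx", "cy" (the principal point, pixels), "extrinsics" (4x4, takes a point from world to camera coordinates); the wrist camera has in their place "tool_from_camera" (4x4, takes a point from camera to tool coordinates, whose origin is the TCP and whose axes are the tool frame's). Camera axes: x right, y up, looking along -z (the intrinsics and any distortion apply to the point x, -y, -z); pixel columns grow to the right and rows downward; lengths in mm; the calibration is good to about 2 mm. The wrist camera is an equidistant fisheye: a pixel r from the principal point sees the ray r / f radians off the axis. A picture is of the moment at which its call begins: read the wrist's pose just before it. There is no depth.
- ctrl.finish_job(): hands the job in, once; it reports no verdict.
Trained networks look in a picture, given as the dict that the camera call returned (one of the last four; its "shot" number tells which), for a name from the list of things; names that differ only in an ending like _2 or _b are one class to them, and where a whole thing is asked for, a point or a joint stands for the part that bears it (a point fixed in the world has none). Each returns a list of dicts, best first, with "confidence" (0 to 1); they miss things now and then, are a little off and sometimes report something else, mostly with a low value. They report only what shows in the picture. A call takes as long as a camera call. They do not tell look-alikes from the thing itself.
- ctrl.search_frame(picture, query): "location" ([x, y, z] in mm, in world coordinates, good to about 4 mm: the middle of the surface that is visible of it).
- ctrl.mark_of(picture, query): "location" ([x, y, z] in mm, in world coordinates, good to about 4 mm: a listed point, or the origin of a listed thing).
The state is a dict: "clock": time; "qpos": joint angles; "qd": joint speeds; "tau": joint torques, N m; "eef_pos": TCP position; "tool_rot": TCP orientation; "force": force on the tool from outside, world axes, zero at the start; "torque": the same for the moment, N m; "width": finger opening in mm.
Only numpy, scipy, OpenCV 4.12 (cv2) and the standard library are available. Lean on these libraries where they do the work, as an engineer would, in place of code of your own. Each camera call takes 0.05 s, during which the arm holds its last target.

## Working session

There is one attempt and no reset: what is moved stays moved. The work goes in short steps, Python scripts to look and compute and a tool call to move; the robot and the scene stay as the last step left them, time stands still between calls to the robot, and variables do not carry over. Pictures are saved under pics/ and viewed, and the job is handed in when it is done.

Besides the shell and the picture viewer there is one more tool, called after "Request:" as a command line: name --pt "numbers of a row" for each row, then --argument value for the rest. apply_moves: Moves the arm, as the interface text tells. Its arguments: {"type":"object","properties":{"motion":{"type":"array","items":{"type":"array","items":{"type":"number"}}}},"required":["motion"]}

```bash
ls; mkdir -p pics; cat > h.py <<'E'
import numpy as np, cv2, json
from cell import ctrl
from scipy.spatial.transform import Rotation as R
def save(p,n,s=1.4): 
    im=cv2.cvtColor(p["image"],cv2.COLOR_RGB2BGR); cv2.imwrite("pics/"+n+".png",cv2.resize(im,None,fx=s,fy=s,interpolation=cv2.INTER_CUBIC))
def proj(p,X):
    X=np.atleast_2d(X); E=np.array(p["extrinsics"]); c=X@E[:3,:3].T+E[:3,3]
    f=p["image"].shape[0]/2/np.tan(np.radians(p["vfov"])/2)
    return np.c_[p["cx"]+f*c[:,0]/-c[:,2], p["cy"]-f*c[:,1]/-c[:,2]]
def unproj(p,uv,z):
    E=np.array(p["extrinsics"]); f=p["image"].shape[0]/2/np.tan(np.radians(p["vfov"])/2)
    uv=np.atleast_2d(uv); d=np.c_[(uv[:,0]-p["cx"])/f,-(uv[:,1]-p["cy"])/f,-np.ones(len(uv))]@E[:3,:3]
    o=-E[:3,:3].T@E[:3,3]
    return o+d*((z-o[2])/d[:,2])[:,None]
def tool():
    s=ctrl.read_state(); return s, R.from_euler('xyz',s["tool_rot"]).as_matrix()
E
python3 - <<'E'
from h import *
s,T=tool(); print(s); print(T.round(3), ctrl.grip_depth)
for n in ("scene","top"):
    p=ctrl.get_image(n); save(p,n+"0"); print(n,{k:v for k,v in p.items() if k!="image"})
    for q in ["blank_a","press","clamp_bar","catch_knob","lever_grip","lever_pivot","sanding_block","gable_piece"]:
        for d in ctrl.mark_of(p,q)[:4]: print(n,q,np.round(d["location"]),round(d["confidence"],2))
E
```

```text
pics
{'clock': 0.0, 'qpos': array([ 1.23620466,  0.62932943,  0.03846915,  1.51838741, -0.02698536,
        0.99629216, -0.02002374]), 'qd': array([ 0.00091312,  0.00016922, -0.0014114 ,  0.00207053, -0.00034517,
       -0.00072111, -0.00235854]), 'tau': array([ 1.13346584e-04, -5.63398182e+01,  1.22601639e+00, -1.93443561e+01,
        1.09586355e-02,  1.05283907e-02, -4.98002791e-06]), 'eef_pos': array([ 172.43693265, -625.97800455,  191.39427599]), 'tool_rot': array([-1.57084922,  0.00189689, -1.30204293]), 'force': array([ 0.27303891, -0.85314484,  0.04593203]), 'torque': array([ 0.02064197,  0.01702272, -0.06688556]), 'width': 85.86378559839768}
[[ 0.266 -0.001  0.964]
 [-0.964  0.002  0.266]
 [-0.002 -1.    -0.   ]] 18.700000000000003
scene {'vfov': 46.20396786510329, 'cx': 281.54130516838967, 'cy': 210.28742005003568, 'extrinsics': array([[-8.59618168e-02,  9.96298418e-01,  1.66984677e-04,
         2.34580430e+01],
       [-6.53210724e-01, -5.64863539e-02,  7.55066250e-01,
         1.81203313e+02],
       [ 7.52280743e-01,  6.47977904e-02,  6.55648481e-01,
        -2.14820066e+
[... 865 characters left out ...]
+02],
       [-1.77245551e-01,  4.67260435e-03,  9.84155568e-01,
        -1.24916791e+03],
       [ 0.00000000e+00,  0.00000000e+00,  0.00000000e+00,
         1.00000000e+00]]), 'shot': 2}
top blank_a [323. 130.  -3.] 0.92
top blank_a [474.  20.  12.] 0.84
top blank_a [ 243. -251.    4.] 0.68
top blank_a [478. 203.  14.] 0.67
top press [587. 102.  -2.] 0.79
top clamp_bar [567. 102.  51.] 0.79
top clamp_bar [477.  19.  11.] 0.6
top catch_knob [501. -84. 118.] 0.55
top catch_knob [ 630. -459.   -1.] 0.4
top lever_grip [610. -26. 243.] 0.56
top lever_pivot [ 626. -461.    2.] 0.36
top sanding_block [423. -94.  13.] 0.55
top gable_piece [472. 295.  10.] 0.85
top gable_piece [504. 473.   4.] 0.22
```

View pics/scene0.png

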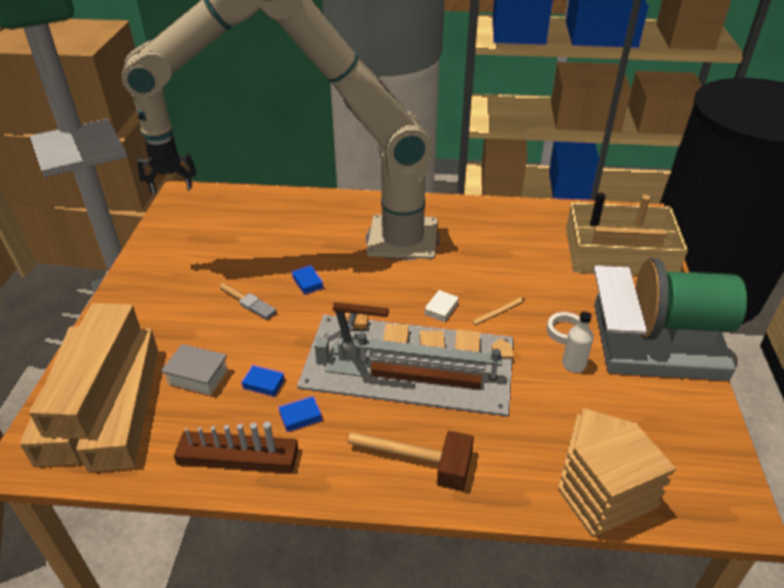

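View pics/top0.png

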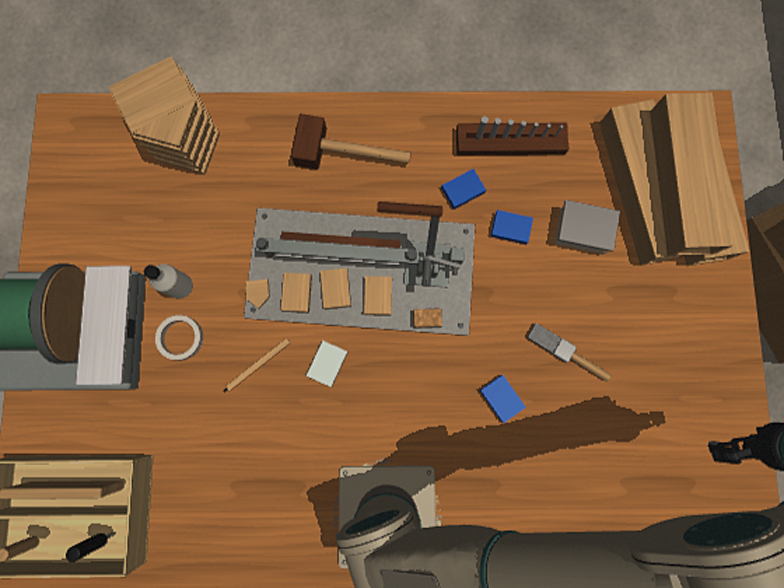

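Both views show the press in the middle (top view: plate corners near (258,209), (475,225), (470,335) and (244,318)), with the three plywood blanks at (296,292), (335,288) and (377,295). The blue and white blocks are the look-alikes. I'll zoom in for exact poses.

```bash
python3 - <<'E'
from h import *
p=ctrl.get_image("top"); im=cv2.cvtColor(p["image"],cv2.COLOR_RGB2BGR)
c=im[140:245,165:345]; cv2.imwrite("pics/topc.png",cv2.resize(c,None,fx=4.4,fy=4.4,interpolation=cv2.INTER_CUBIC))
np.save("top.npy",p,allow_pickle=True)
# plate corner fit
uv=np.array([(258,209),(475,225),(470,335),(244,318)])/1.4
print(unproj(p,uv,12).round(1))
E
```

```text
[[ 682.9  297.3   12. ]
 [ 641.5 -207.7   12. ]
 [ 385.8 -188.5   12. ]
 [ 427.3  319.9   12. ]]
```

View pics/topc.png

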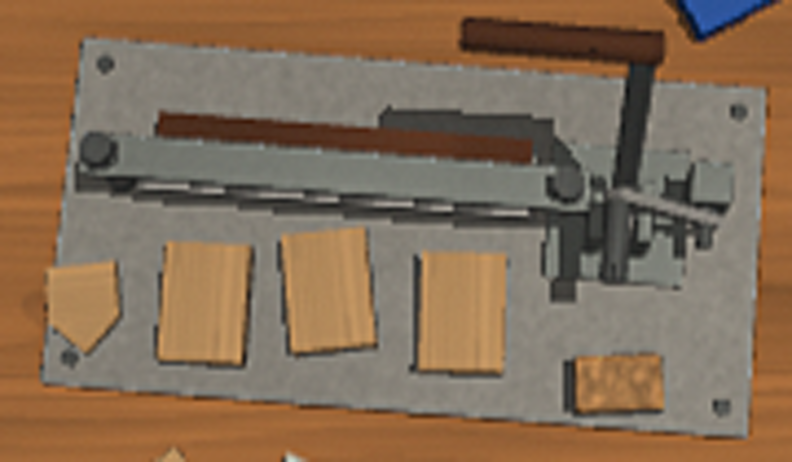

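```bash
cat >> h.py <<'E'
def press_fit(p,uv):
    W=unproj(p,uv,12)[:,:2]; P=np.array([(85,205),(85,-305),(-175,-305),(-175,205)],float)
    wm,pm=W.mean(0),P.mean(0); H=(P-pm).T@(W-wm); a=np.arctan2(H[0,1]-H[1,0],H[0,0]+H[1,1])
    Rm=np.array([[np.cos(a),-np.sin(a)],[np.sin(a),np.cos(a)]]); o=wm-Rm@pm
    return a,o,Rm,(W-(P@Rm.T+o))
E
python3 - <<'E'
from h import *
p=np.load("top.npy",allow_pickle=True).item()
f=lambda l:np.array(l)/4.4+np.array([165,140])
a,o,Rm,res=press_fit(p,f([(83,38),(767,88),(747,437),(42,384)])); print(a,o,res.round(1))
toP=lambda W:(np.asarray(W)[...,:2]-o)@Rm
for n,q in dict(a=[(165,241),(251,245),(244,363),(158,360)],b=[(281,235),(366,227),(376,346),(290,354)],c=[(419,251),(506,252),(503,372),(417,370)]).items():
    W=unproj(p,f(q),36)[:,:2]; P=toP(W); 
    d=P[0]+P[1]-P[2]-P[3]; print(n,W.mean(0).round(1),P.mean(0).round(1),P.round(0).tolist(),np.arctan2(d[1],d[0]).round(3))
print("gable",toP(unproj(p,f([(48,268),(117,262),(119,310),(85,353),(45,320)]),24)).round())
print("sand",toP(unproj(p,f([(575,355),(662,354),(663,408),(575,412)]),40)).round())
print("lever",toP([[610,-25.5],[610,-26]]), "knob",toP([[501,-86]]))
print("levbar ends",toP(unproj(p,f([(462,32),(663,46)]),240)).round())
print("knob ends",toP(unproj(p,f([(563,298),(567,215)]),120)).round())
E
```

```text
-0.08150318707414882 [584.34425976 102.24550423] [[-0.6 -0.9]
 [-0.3  0.7]
 [ 0.7  1.9]
 [ 0.3 -1.8]]
a [481.8 200. ] [-110.1   89.1] [[-68.0, 122.0], [-67.0, 60.0], [-152.0, 57.0], [-154.0, 117.0]] 0.047
b [489.8 112.3] [-95.    2.3] [[-58.0, 40.0], [-47.0, -20.0], [-132.0, -35.0], [-143.0, 25.0]] 0.171
c [474.3  17.8] [-102.8  -93.1] [[-62.0, -60.0], [-58.0, -122.0], [-144.0, -126.0], [-147.0, -65.0]] 0.059
gable [[ -92.  206.]
 [ -84.  157.]
 [-119.  152.]
 [-151.  172.]
 [-130.  204.]]
sand [[-129. -176.]
 [-123. -237.]
 [-162. -240.]
 [-169. -178.]]
lever [[  35.97071732 -125.23273675]
 [  36.01142381 -125.73107698]] knob [[ -67.74196666 -194.40591928]]
levbar ends [[  37.  -87.]
 [  37. -211.]]
knob ends [[-103. -163.]
 [ -46. -162.]]
```

```bash
cat >> h.py <<'E'
A=-0.0815; O=np.array([584.3,102.2]); RM=np.array([[np.cos(A),-np.sin(A)],[np.sin(A),np.cos(A)]])
def toP(W): 
    W=np.asarray(W,float); return np.r_[(W[:2]-O)@RM,W[2:]]
def toW(P):
    P=np.asarray(P,float); return np.r_[RM@P[:2]+O,P[2:]]
def rows(pts,cmd=None):
    """press-frame TCP points -> tool-axis shift in cm from current measured pose"""
    s,T=tool(); c=s["eef_pos"] if cmd is None else np.array(cmd)
    for P in pts: print(P,((toW(P)-c)@T/10).round(2).tolist())
def st():
    s,T=tool(); print("t",round(s["clock"],2),"P",toP(s["eef_pos"]).round(1),"yaw err",round(float(np.arctan2(T[1,0],T[0,0])-(A-np.pi/2)),3),"tooly",T[:,1].round(3),"F",s["force"].round(1),"w",round(s["width"],1),"q",np.round(s["qpos"],2))
E
python3 - <<'E'
from h import *
st()
p=ctrl.get_image("top")
pts=[toW(P) for P in [(-94,-195,117),(-38,-195,117),(35,-125,240),(-30,-200,62)]]
f=(proj(p,np.array(pts))-[165,140])*4.4; print(f.round())
print([toP(w).round() for w in [(430,-420,191),(470,-100,191)]])
rows([toP((300,-530,191)),toP((430,-400,191)),toP((470,-250,191)),toP((470,-100,191)),toP((440,100,191)),(-172,89,191)],(172.653,-626.665,192.3))
E
```

```text
t 0.95 P [-351.  -759.9  192.3] yaw err 0.35 tooly [ 0.  0. -1.] F [ 0.2  0.4 -0.1] w 85.4 q [ 1.24  0.63  0.04  1.52 -0.03  1.   -0.02]
[[612. 290.]
 [617. 208.]
 [523.  40.]
 [621. 214.]]
[array([-111., -533.,  191.]), array([ -97., -211.,  191.])]
[-231.88904729 -653.24635456  191.        ] [-5.94, 0.13, 14.84]
[-112.9038294 -513.0945871  191.       ] [-15.02, 0.13, 30.83]
[ -85.24807179 -360.33608792  191.        ] [-28.42, 0.13, 38.67]
[ -97.4595427  -210.83398098  191.        ] [-42.88, 0.12, 42.65]
[-143.6419253   -13.94013258  191.        ] [-62.96, 0.12, 45.07]
(-172, 89, 191) [-73.6, 0.12, 45.94]
```

Request:
apply_moves --pt "-2 0.1 5 0 3" --pt "-4 0.1 10 0 3" --pt "-6 0.1 14.8 0 3" --pt "-9 0.1 20 0.05 3" --pt "-12 0.1 25.5 0.1 3" --pt "-15 0.1 30.8 0.15 3" --pt "-19.5 0.1 33.5 0.2 3" --pt "-24 0.1 36 0.25 3" --pt "-28.4 0.1 38.7 0.3 3" --pt "-33 0.1 40 0.35 3" --pt "-38 0.1 41.3 0.35 3" --pt "-43 0.1 42.6 0.35 3" --pt "-48 0.1 43.3 0.35 3" --pt "-53 0.1 44 0.35 3" --pt "-58 0.1 44.5 0.35 3" --pt "-63 0.1 45 0.35 3" --pt "-68 0.1 45.5 0.35 3" --pt "-73.6 0.1 46 0.35 3" --pt "-73.6 0.1 46 0.35 3" --pt "-73.6 0.1 46 0.35 3"

```text
clock: 3.5
eef_pos: [420.7, 204.6, 191.3]
tool_rot: [-1.571, -0.001, -1.652]
force: [0.9, -0.9, 0.4]
width: 29.6
```

```bash
python3 - <<'E'
from h import *
st()
rows([(-172,89,191),(-172,89,17),(-96,89,17)])
E
```

```text
t 3.5 P [-171.4   88.8  191.3] yaw err 0.001 tooly [ 0.    -0.001 -1.   ] F [ 0.9 -0.9  0.4] w 29.6 q [-0.56  0.37  0.06  2.01 -0.03  0.76 -2.13]
(-172, 89, 191) [-0.02, 0.03, -0.06]
(-172, 89, 17) [-0.03, 17.43, -0.06]
(-96, 89, 17) [-0.03, 17.43, 7.54]
```

Request:
apply_moves --pt "0 5 0 0 3" --pt "0 10 0 0 3" --pt "0 15 0 0 3" --pt "0 17.3 0 0 3" --pt "0 17.3 0.5 0 3" --pt "0 17.3 1.5 0 3" --pt "0 17.3 2.5 0 3" --pt "0 17.3 3.5 0 3" --pt "0 17.3 4.5 0 3" --pt "0 17.3 5.3 0 3" --pt "0 17.3 6 0 3" --pt "0 17.3 6.6 0 3" --pt "0 17.3 7 0 3" --pt "0 17.3 7 0 3"

```text
clock: 5.25
eef_pos: [490.6, 199.3, 18.3]
tool_rot: [-1.571, -0.0, -1.652]
force: [-1.4, 0.3, -0.3]
width: 30.4
```

```bash
python3 - <<'E'
from h import *
st()
p=ctrl.get_image("wrist"); save(p,"w1"); print(p["tool_from_camera"])
p=ctrl.get_image("top"); im=cv2.cvtColor(p["image"],cv2.COLOR_RGB2BGR)
cv2.imwrite("pics/t1.png",cv2.resize(im[140:245,165:345],None,fx=4.4,fy=4.4,interpolation=cv2.INTER_CUBIC))
E
```

```text
t 5.25 P [-101.3   89.2   18.3] yaw err 0.0 tooly [ 0. -0. -1.] F [-1.4  0.3 -0.3] w 30.4 q [-0.46  0.72  0.02  1.99 -0.04  0.43 -2.05]
[[ 9.99999411e-01  1.08005162e-03 -1.04161218e-04  1.10220597e-01]
 [-4.30309822e-04  3.06620162e-01 -9.51831861e-01 -1.80688739e+02]
 [-9.96089614e-04  9.51831345e-01  3.06620447e-01  7.95362162e+01]
 [ 0.00000000e+00  0.00000000e+00  0.00000000e+00  1.00000000e+00]]
```

View pics/t1.png

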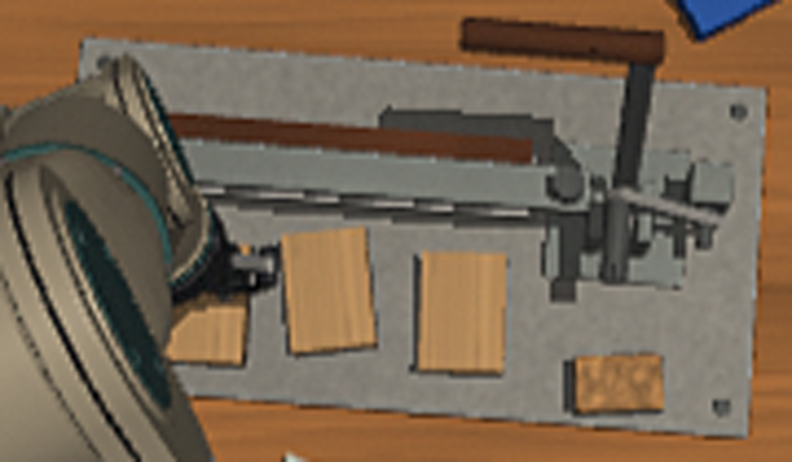

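View pics/w1.png

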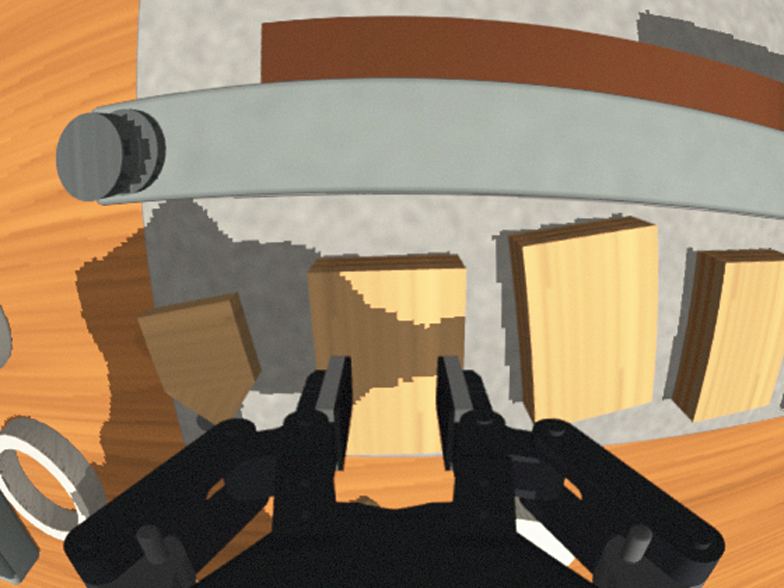

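```bash
cat >> h.py <<'E'
def wproj(p,Xt):
    M=np.array(p["tool_from_camera"]); c=(np.atleast_2d(Xt)-M[:3,3])@M[:3,:3]
    v=np.c_[c[:,0],-c[:,1],-c[:,2]]; th=np.arccos(v[:,2]/np.linalg.norm(v,axis=1)); f=p["image"].shape[0]/2/np.tan(np.radians(p["vfov"])/2)
    r=np.hypot(v[:,0],v[:,1]); return np.c_[p["cx"]+f*th*v[:,0]/r,p["cy"]+f*th*v[:,1]/r]
def wunproj(p,uv,z):
    s,T=tool(); M=np.array(p["tool_from_camera"]); f=p["image"].shape[0]/2/np.tan(np.radians(p["vfov"])/2)
    d=np.atleast_2d(uv)-[p["cx"],p["cy"]]; r=np.hypot(d[:,0],d[:,1]); th=r/f
    v=np.c_[np.sin(th)*d[:,0]/r,-np.sin(th)*d[:,1]/r,-np.cos(th)]@M[:3,:3].T@T.T
    o=s["eef_pos"]+T@M[:3,3]; W=o+v*((z-o[2])/v[:,2])[:,None]
    return np.array([toP(w) for w in W])
E
python3 - <<'E'
from h import *
p=ctrl.get_image("wrist")
for y in (0,-7,-13,-20): print(y,(wproj(p,[[-15,y,11],[-15,y,-11],[15,y,11]])*1.4).round())
uv=np.array([(309,270),(465,266),(527,238),(657,224)])/1.4
print(wunproj(p,uv,36).round(1))
st()
E
```

```text
0 [[358. 314.]
 [360. 360.]
 [429. 314.]]
-7 [[357. 320.]
 [358. 367.]
 [430. 320.]]
-13 [[356. 325.]
 [357. 374.]
 [431. 325.]]
-20 [[354. 332.]
 [356. 382.]
 [432. 332.]]
[[-66.6 120.8  36. ]
 [-65.1  62.4  36. ]
 [-54.1  39.1  36. ]
 [-46.4 -18.   36. ]]
t 5.4 P [-101.8   89.2   18.3] yaw err 0.0 tooly [-0. -0. -1.] F [1.5 0.8 0.4] w 29.7 q [-0.46  0.72  0.02  1.99 -0.04  0.43 -2.05]
```

```bash
python3 - <<'E'
from h import *
p=ctrl.get_image("scene"); s,T=tool(); im=cv2.cvtColor(p["image"],cv2.COLOR_RGB2BGR)
u=proj(p,[s["eef_pos"]+T@np.array(v) for v in [(0,0,0),(-15,0,0),(15,0,0),(0,-40,0)]]); print(u)
im=cv2.resize(im[170:310,200:390],None,fx=4.2,fy=4.2,interpolation=cv2.INTER_CUBIC)
for a in u: cv2.circle(im,tuple(int(v) for v in (a-[200,170])*4.2),3,(0,0,255),-1)
cv2.imwrite("pics/s1.png",im)
E
```

```text
[[332.05074165 248.55054223]
 [336.25936865 249.05182214]
 [327.85112796 248.05033588]
 [332.81983569 240.53181483]]
```

View pics/s1.png

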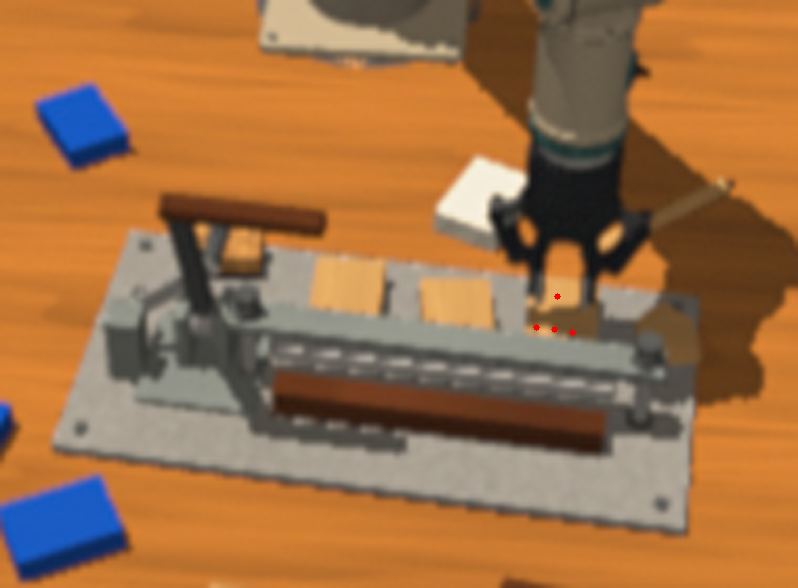

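```bash
python3 - <<'E'
from h import *
from scipy.optimize import least_squares
p=ctrl.get_image("wrist"); im=cv2.cvtColor(p["image"],cv2.COLOR_RGB2BGR)
cv2.imwrite("pics/w2.png",cv2.resize(im[220:420,180:390],None,fx=3,fy=3,interpolation=cv2.INTER_CUBIC))
q=ctrl.get_image("scene"); s,T=tool()
for y in (0,-10,-20,-30,-40,-50):
  print(y,[(wproj(p,[[15,y,z]])*1.4).round()[0].tolist() for z in (-11,0,11)],[((proj(q,s["eef_pos"]+T@np.array([15,y,z]))[0]-[200,170])*4.2).round().tolist() for z in (-11,0,11)])
E
```

```text
0 [[427.0, 360.0], [428.0, 337.0], [429.0, 314.0]] [[538.0, 319.0], [537.0, 328.0], [536.0, 337.0]]
-10 [[429.0, 371.0], [430.0, 347.0], [430.0, 322.0]] [[539.0, 311.0], [538.0, 320.0], [536.0, 329.0]]
-20 [[431.0, 382.0], [431.0, 358.0], [432.0, 332.0]] [[540.0, 302.0], [538.0, 311.0], [537.0, 320.0]]
-30 [[432.0, 395.0], [434.0, 370.0], [435.0, 343.0]] [[540.0, 294.0], [539.0, 303.0], [538.0, 312.0]]
-40 [[435.0, 409.0], [436.0, 383.0], [437.0, 355.0]] [[541.0, 285.0], [540.0, 294.0], [539.0, 303.0]]
-50 [[437.0, 424.0], [438.0, 397.0], [440.0, 368.0]] [[542.0, 277.0], [541.0, 286.0], [539.0, 295.0]]
```

View pics/w2.png

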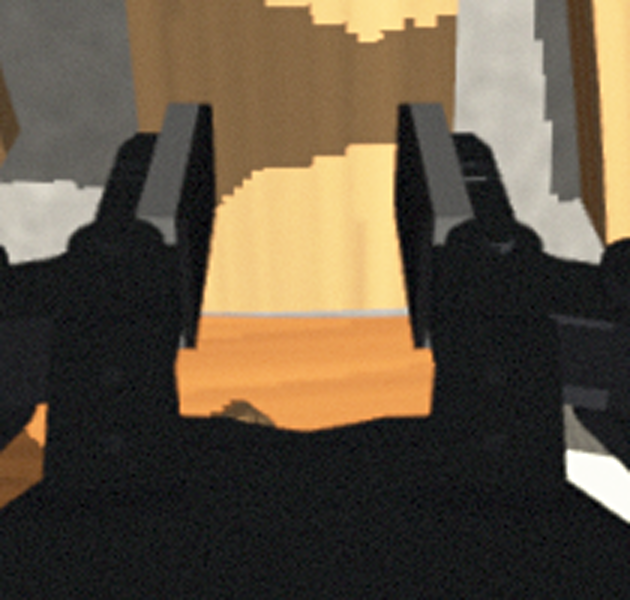

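Request:
apply_moves --pt "0 0 -2 0 3" --pt "0 0 -5 0 3" --pt "0 0 -7 0 3" --pt "0 0 -7 0 3" --pt "0 1.5 -7 0 3" --pt "0 2.5 -7 0 3" --pt "0 3.0 -7 0 3" --pt "0 3.0 -7 0 3"

```text
clock: 6.55
eef_pos: [420.5, 204.7, -12.4]
tool_rot: [-1.572, -0.001, -1.652]
force: [0.7, 0.3, 0.6]
width: 29.9
```

```bash
python3 - <<'E'
from h import *
st()
p=ctrl.get_image("wrist"); save(p,"w3")
print((wproj(p,[[15,-40,11],[15,-30,11]])*1.4).round())
E
```

```text
t 6.55 P [-171.6   88.8  -12.4] yaw err -0.0 tooly [-0.001 -0.001 -1.   ] F [0.7 0.3 0.6] w 29.9 q [-0.53  0.74  0.02  2.16 -0.06  0.24 -2.1 ]
[[437. 355.]
 [435. 343.]]
```

View pics/w3.png

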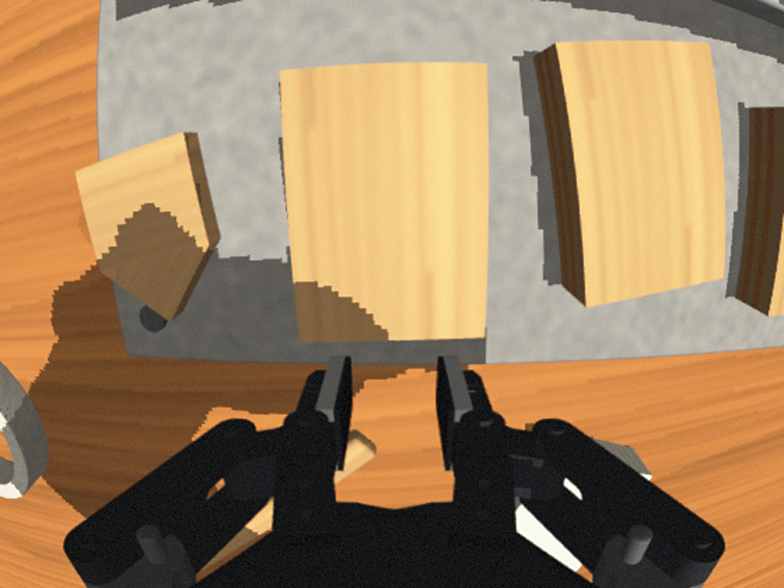

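Request:
apply_moves --pt "0 0.5 0.3 0 3" --pt "0 0.7 1.3 0 3" --pt "0 0.7 2.3 0 3" --pt "0 0.7 3.3 0 3" --pt "0 0.7 4.3 0 3" --pt "0 0.7 5.2 0 3" --pt "0 0.7 6 0 3" --pt "0 0.7 6.6 0 3" --pt "0 0.7 7 0 3" --pt "0 0.7 7 0 3"

```text
clock: 7.85
eef_pos: [490.8, 199.3, -18.7]
tool_rot: [-1.57, 0.0, -1.652]
force: [-0.2, 0.5, 0.0]
width: 30.0
```

```bash
python3 - <<'E'
from h import *
st()
p=ctrl.get_image("wrist"); save(p,"w4")
E
```

```text
t 7.85 P [-101.    89.2  -18.7] yaw err 0.0 tooly [ 0.  0. -1.] F [-0.2  0.5  0. ] w 30.0 q [-0.45  0.79  0.02  2.   -0.04  0.35 -2.05]
```

View pics/w4.png

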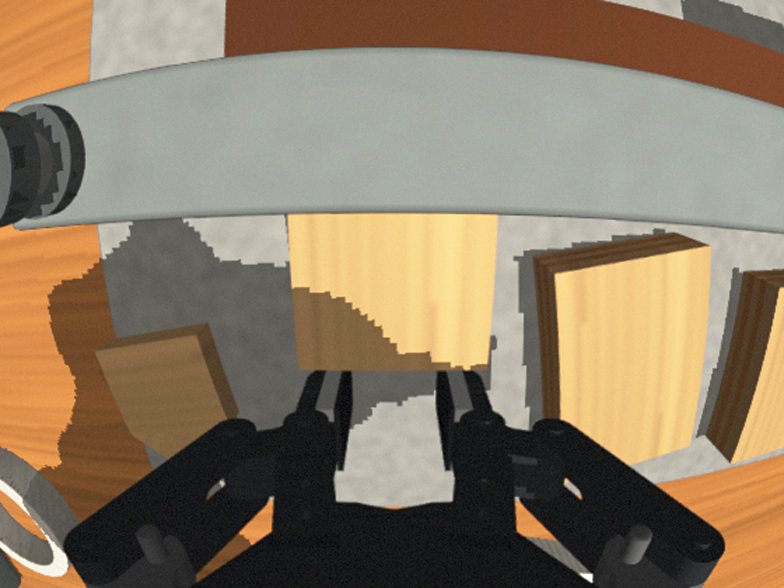

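Request:
apply_moves --pt "0 0 0.3 0 3" --pt "0 0 0.5 0 3" --pt "0 0 0.6 0 3" --pt "0 0 0.7 0 3" --pt "0 0 0.7 0 3"

```text
clock: 8.52
eef_pos: [496.5, 198.9, -18.8]
tool_rot: [-1.572, -0.0, -1.652]
force: [-3.0, -0.2, 1.8]
width: 30.2
```

```bash
python3 - <<'E'
from h import *
st()
E
```

```text
t 8.53 P [-95.4  89.2 -18.8] yaw err 0.001 tooly [-0.002 -0.    -1.   ] F [-3.  -0.2  1.8] w 30.2 q [-0.44  0.8   0.02  1.98 -0.04  0.36 -2.05]
```

Request:
apply_moves --pt "0 0 0.2 0 3" --pt "0 0 0.3 0 3" --pt "0 0 0.3 0 3"

```text
clock: 8.9
eef_pos: [496.3, 198.7, -19.0]
tool_rot: [-1.578, -0.002, -1.651]
force: [-7.3, 1.2, 6.3]
width: 29.8
```

```bash
python3 - <<'E'
from h import *
st()
p=ctrl.get_image("wrist"); save(p,"w5")
E
```

```text
t 8.9 P [-95.6  89.  -19. ] yaw err 0.001 tooly [-0.007 -0.001 -1.   ] F [-7.3  1.2  6.3] w 29.8 q [-0.44  0.8   0.02  1.98 -0.04  0.37 -2.05]
```

View pics/w5.png

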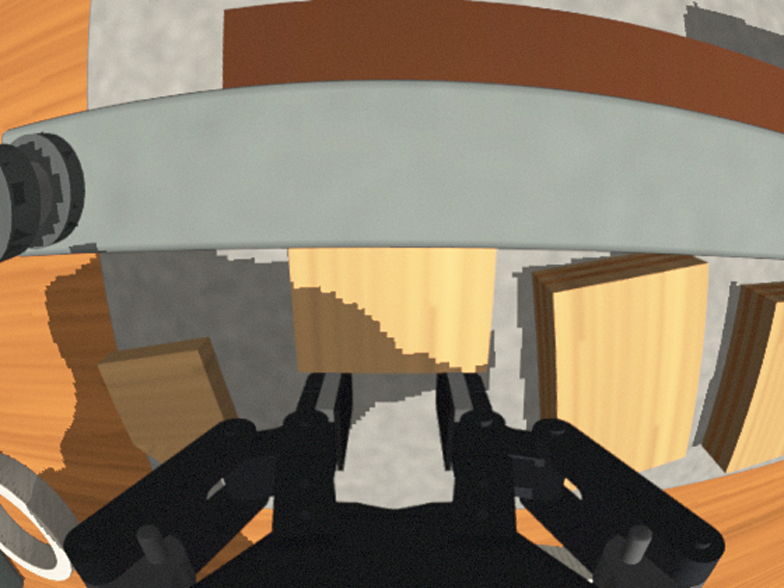

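```bash
python3 - <<'E'
from h import *
s,T=tool()
c=toW((-93.5+0.6,89.2,-19)) # commanded approx
print(toP(c)); rows([(-100,89,-19),(-110,89,20),(-168,-4,20),(-168,-4,-12),(-160,-4,-18),(-103,-4,-18)])
E
```

```text
[-92.9  89.2 -19. ]
(-100, 89, -19) [-0.0, 0.01, -0.44]
(-110, 89, 20) [0.0, -3.89, -1.47]
(-168, -4, 20) [9.3, -3.83, -7.28]
(-168, -4, -12) [9.29, -0.63, -7.26]
(-160, -4, -18) [9.29, -0.04, -6.45]
(-103, -4, -18) [9.3, -0.08, -0.75]
```

Request:
apply_moves --pt "0 0 -1 0 3" --pt "0 -3 -2.5 0 3" --pt "2 -3.9 -4.5 0 3" --pt "5.5 -3.9 -7 0 3" --pt "9.3 -3.9 -7.7 0 3" --pt "9.3 -3.9 -7.7 0 3" --pt "9.3 -0.7 -7.7 0 3" --pt "9.3 -0.7 -7.7 0 3" --pt "9.3 -0.1 -7 0 3" --pt "9.3 0 -6 0 3" --pt "9.3 0 -5 0 3" --pt "9.3 0 -4 0 3" --pt "9.3 0 -3 0 3" --pt "9.3 0 -2 0 3" --pt "9.3 0 -1.2 0 3" --pt "9.3 0 -1.2 0 3"

```text
clock: 10.95
eef_pos: [481.8, 106.8, -18.7]
tool_rot: [-1.57, 0.0, -1.653]
force: [-0.0, 1.0, -0.3]
width: 30.1
```

```bash
python3 - <<'E'
from h import *
st()
p=ctrl.get_image("wrist"); save(p,"w6")
E
```

```text
t 10.95 P [-102.5   -3.8  -18.7] yaw err -0.001 tooly [ 0.001  0.    -1.   ] F [-0.   1.  -0.3] w 30.1 q [-0.03  0.79 -0.36  2.09  0.74  0.38 -2.65]
```

View pics/w6.png

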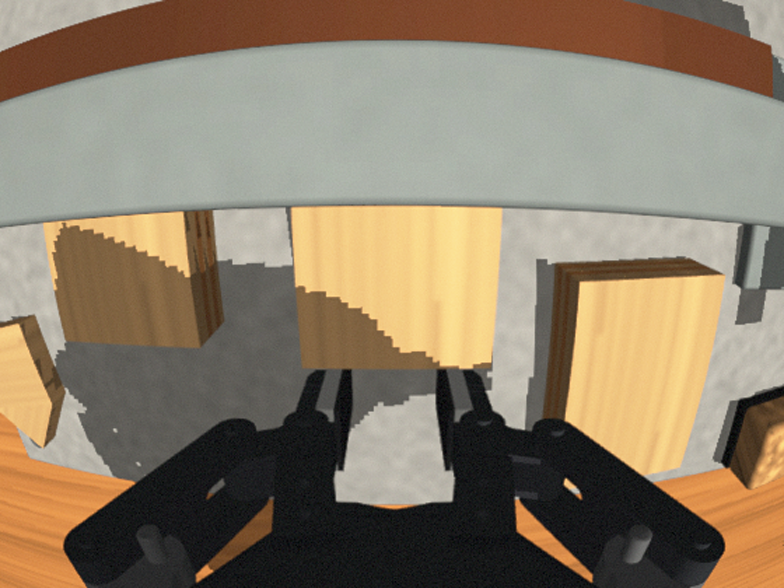

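Request:
apply_moves --pt "0 0 0.4 0 3" --pt "0 0 0.7 0 3" --pt "0 0 0.9 0 3" --pt "0 0 1.1 0 3" --pt "0 0 1.1 0 3"

```text
clock: 11.62
eef_pos: [488.6, 106.1, -18.9]
tool_rot: [-1.576, -0.001, -1.651]
force: [-7.3, 2.4, 4.9]
width: 30.0
```

```bash
python3 - <<'E'
from h import *
st()
rows([(-168,-97,20),(-103,-97,-18)])
E
```

```text
t 11.62 P [-95.7  -3.9 -18.9] yaw err 0.001 tooly [-0.005 -0.001 -1.   ] F [-7.3  2.4  4.9] w 30.0 q [-0.02  0.8  -0.38  2.07  0.73  0.41 -2.63]
(-168, -97, 20) [9.31, -3.85, -7.26]
(-103, -97, -18) [9.31, -0.08, -0.74]
```

Request:
apply_moves --pt "0 0 -1 0 3" --pt "0 -3 -2.5 0 3" --pt "2 -3.9 -4.5 0 3" --pt "5.5 -3.9 -6.5 0 3" --pt "9.3 -3.9 -7.2 0 3" --pt "9.3 -3.9 -7.2 0 3" --pt "9.3 -0.7 -7.2 0 3" --pt "9.3 -0.7 -7.2 0 3" --pt "9.3 -0.7 -7.2 0 3"

```text
clock: 12.75
eef_pos: [413.3, 20.6, -11.3]
tool_rot: [-1.57, 0.002, -1.651]
force: [0.4, 0.1, -0.5]
width: 29.9
```

```bash
python3 - <<'E'
from h import *
st()
p=ctrl.get_image("wrist"); save(p,"w7")
E
```

```text
t 12.75 P [-163.8  -95.3  -11.3] yaw err 0.001 tooly [ 0.001  0.002 -1.   ] F [ 0.4  0.1 -0.5] w 29.9 q [ 0.09  0.73 -0.3   2.3   0.99  0.23 -2.76]
```

View pics/w7.png

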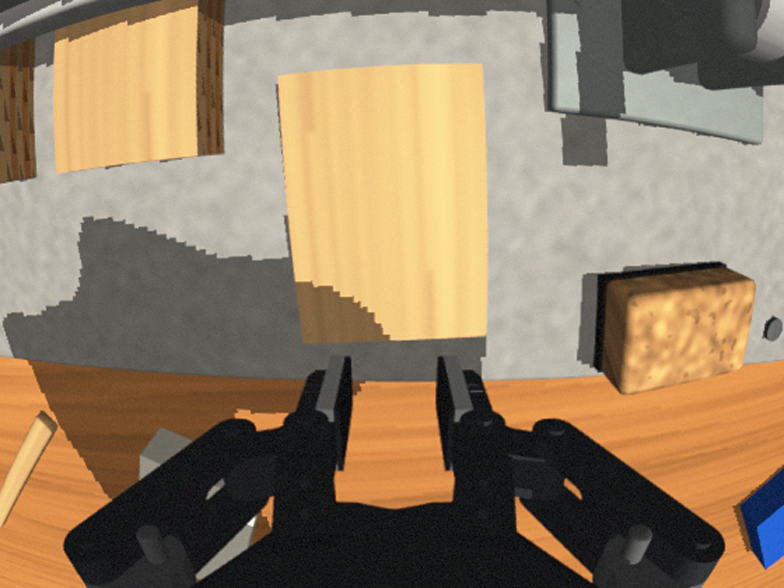

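Request:
apply_moves --pt "0 0 0.5 0 3" --pt "0 0.3 1.3 0 3" --pt "0 0.7 2.3 0 3" --pt "0 0.7 3.3 0 3" --pt "0 0.7 4.3 0 3" --pt "0 0.7 5.2 0 3" --pt "0 0.7 5.9 0 3" --pt "0 0.7 6.5 0 3" --pt "0 0.7 6.9 0 3" --pt "0 0.7 7.2 0 3" --pt "0 0.7 7.2 0 3"

```text
clock: 14.18
eef_pos: [480.8, 13.4, -19.0]
tool_rot: [-1.576, -0.001, -1.651]
force: [-5.4, 2.2, 3.5]
width: 30.5
```

```bash
python3 - <<'E'
from h import *
st()
p=ctrl.get_image("wrist"); save(p,"w8")
E
```

```text
t 14.18 P [-95.9 -97.  -19. ] yaw err 0.001 tooly [-0.005 -0.001 -1.   ] F [-5.4  2.2  3.5] w 30.5 q [ 0.21  0.8  -0.45  2.12  0.88  0.42 -2.59]
```

View pics/w8.png

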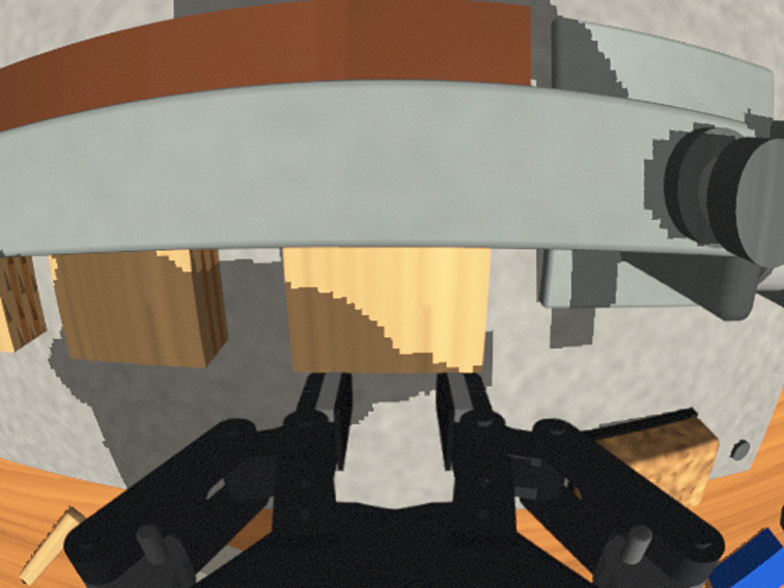

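```bash
python3 - <<'E'
from h import *
rows([(-76,-195,150),(-76,-195,60)])
E
```

```text
(-76, -195, 150) [9.83, -16.9, 1.9]
(-76, -195, 60) [9.81, -7.9, 1.94]
```

Offset of the command is about +0.35 cm in z, so I subtract that.

Request:
apply_moves --pt "0 0 0.15 0 3" --pt "0 0 0.15 0 3" --pt "0 0 -1 0 3" --pt "0 -4 -3 0 3" --pt "0 -10 -3 0 3" --pt "0 -15 -2.5 0 5" --pt "2 -17 -1 0 5" --pt "6 -17 1 0 5" --pt "9.8 -17 1.6 0 5" --pt "9.8 -17 1.6 0 5" --pt "9.8 -17 1.6 0 5"

```text
clock: 15.6
eef_pos: [492.4, -85.2, 151.4]
tool_rot: [-1.57, 0.0, -1.652]
force: [0.1, 1.0, -0.3]
width: 50.0
```

```bash
python3 - <<'E'
from h import *
st()
p=ctrl.get_image("wrist"); save(p,"w9")
for d in ctrl.mark_of(p,"catch_knob")[:3]: print(toP(d["location"]).round(1),d["confidence"])
s,T=tool()
tt=lambda P:T.T@(toW(P)-s["eef_pos"])
print((wproj(p,[tt((-94,-195,117)),tt((-38,-195,117))])*1.4).round())
E
```

```text
t 15.6 P [ -76.4 -194.2  151.4] yaw err 0.001 tooly [ 0.001  0.    -1.   ] F [ 0.1  1.  -0.3] w 50.0 q [ 0.64  0.58 -0.78  1.96  0.55  0.83 -2.1 ]
[ -68.2 -194.1  119.5] 0.69
[[396. 342.]
 [397. 235.]]
```

View pics/w9.png

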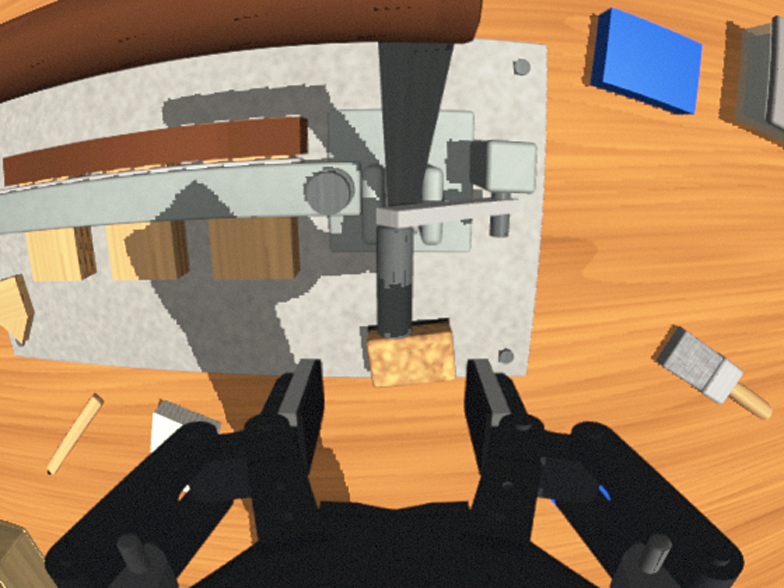

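Request:
apply_moves --pt "0 4 0 0 5" --pt "0 8 0 0 5" --pt "0 9.1 0 0 5" --pt "0 9.1 0 0 4" --pt "0 9.1 0 0 1.2" --pt "0 9.1 0 0 1.2" --pt "0 9.1 0 0 1.2" --pt "0 9.1 0 0 1.2"

```text
clock: 16.7
eef_pos: [493.5, -84.9, 61.2]
tool_rot: [-1.568, 0.001, -1.652]
force: [0.2, 2.9, 5.3]
width: 16.1
```

```bash
python3 - <<'E'
from h import *
st()
p=ctrl.get_image("wrist"); save(p,"w10")
E
```

```text
t 16.7 P [ -75.3 -193.9   61.2] yaw err 0.001 tooly [ 0.003  0.001 -1.   ] F [0.2 2.9 5.3] w 16.1 q [ 0.54  0.7  -0.65  2.04  0.71  0.63 -2.24]
```

View pics/w10.png

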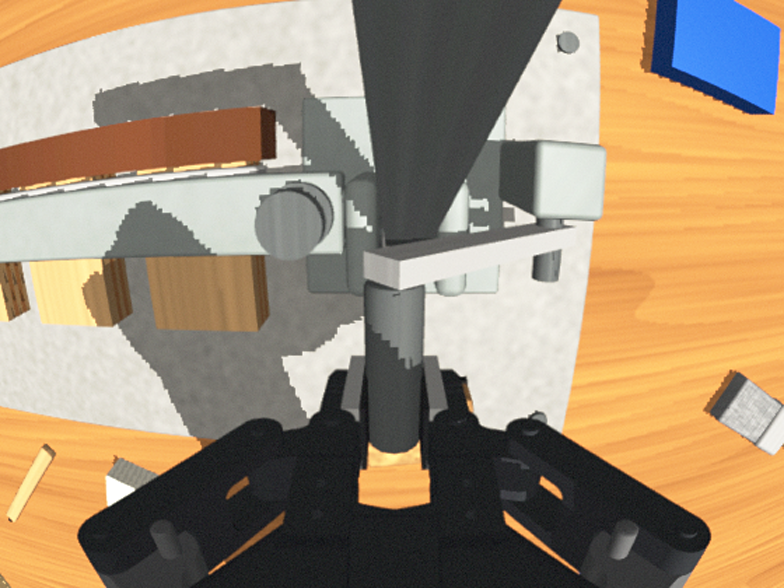

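Request:
apply_moves --pt "0.6 -0.6 0 0 1.2" --pt "1.2 -1.2 0 0 1.2" --pt "2.7 -2.1 0 0 1.2" --pt "4.2 -2.7 0 0 1.2" --pt "5.9 -3.0 0 0 1.2" --pt "7.6 -2.9 0 0 1.2" --pt "9.3 -2.5 0 0 1.2" --pt "10.8 -1.8 0 0 1.2" --pt "12.2 -0.8 0 0 1.2" --pt "12.8 -0.2 0 0 1.2" --pt "13 0 0 0 1.2" --pt "13 0 0 0 1.2"

```text
clock: 18.25
eef_pos: [483.1, -211.9, 61.0]
tool_rot: [-1.569, 0.005, -1.65]
force: [1.0, 9.1, 6.0]
width: 16.0
```

```bash
python3 - <<'E'
from h import *
st()
p=ctrl.get_image("wrist"); save(p,"w11")
E
```

```text
t 18.25 P [ -75.3 -321.3   61. ] yaw err 0.002 tooly [ 0.003  0.004 -1.   ] F [1.  9.1 6. ] w 16.0 q [ 0.8   0.74 -0.67  1.96  0.71  0.69 -1.97]
```

View pics/w11.png

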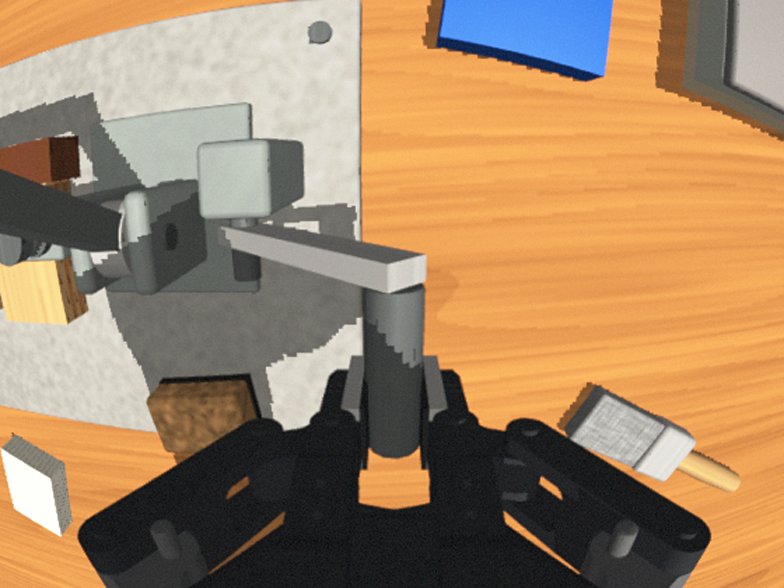

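Request:
apply_moves --pt "-0.1 0 0 0 4" --pt "-0.1 0 0 0 5" --pt "-0.1 0 0 0 5" --pt "-0.1 -4 0 0 5" --pt "-0.1 -9 0 -0.15 6" --pt "-0.1 -14 0 -0.3 6" --pt "-0.1 -19 0 -0.45 6" --pt "-0.1 -19 0 -0.62 6" --pt "-2 -19 1 -0.8 6" --pt "-5 -19 2.5 -0.97 6" --pt "-8.5 -19 4.5 -1.15 6" --pt "-12 -19 6.5 -1.32 6" --pt "-16 -19 9 -1.5 6" --pt "-19.6 -19 11 -1.57 6" --pt "-19.6 -19 11 -1.57 6" --pt "-19.6 -19 11 -1.57 6"

```text
clock: 20.3
eef_pos: [606.9, -29.9, 249.8]
tool_rot: [-1.572, 0.001, -0.083]
force: [-0.7, 0.2, -0.9]
width: 60.1
```

```bash
python3 - <<'E'
from h import *
st()
s,T=tool();print(T.round(3))
p=ctrl.get_image("wrist"); save(p,"w12")
tt=lambda P:T.T@(toW(P)-s["eef_pos"])
print((wproj(p,[tt((35,-125,240)),tt((35,-63,240))])*1.4).round())
for d in ctrl.mark_of(p,"lever_grip")[:3]: print(toP(d["location"]).round(1),d["confidence"])
p=ctrl.get_image("top"); im=cv2.cvtColor(p["image"],cv2.COLOR_RGB2BGR)
cv2.imwrite("pics/t12.png",cv2.resize(im[140:245,165:345],None,fx=4.4,fy=4.4,interpolation=cv2.INTER_CUBIC))
E
```

```text
t 20.3 P [  33.3 -129.8  249.8] yaw err 1.569 tooly [-0.001 -0.001 -1.   ] F [-0.7  0.2 -0.9] w 60.1 q [ 0.63  0.76 -1.18  1.55  0.71  1.32 -0.71]
[[ 0.997 -0.001  0.083]
 [-0.083 -0.001  0.997]
 [-0.001 -1.    -0.001]]
[[396. 316.]
 [395. 176.]]
[  38.4 -121.9  237. ] 0.71
```

View pics/w12.png

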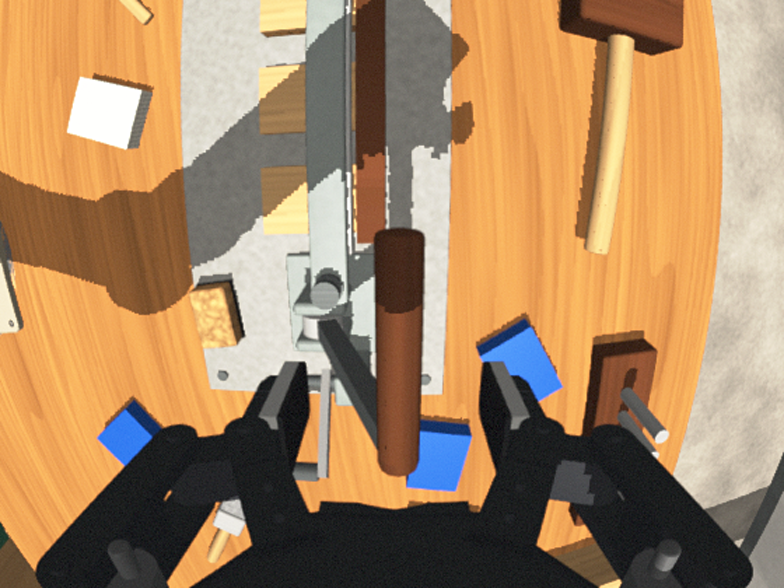

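View pics/t12.png

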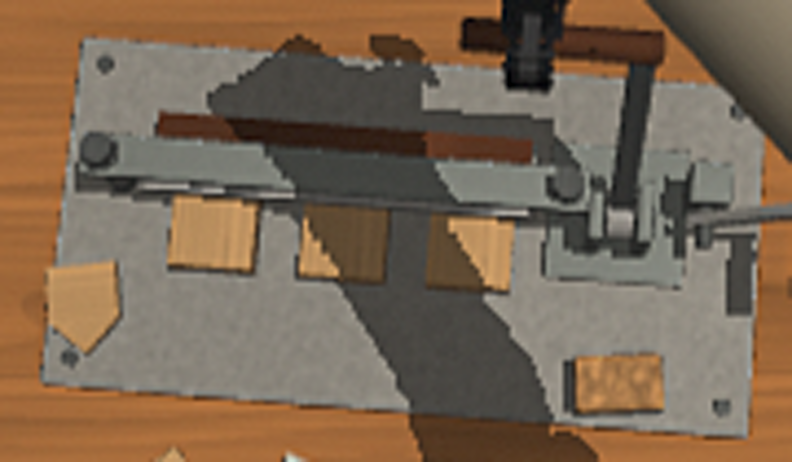

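Request:
apply_moves --pt "0.25 0 0.4 0 6" --pt "0.25 3 0.4 0 6" --pt "0.25 6 0.4 0 6" --pt "0.25 6.6 0.4 0 6" --pt "0.25 6.6 0.4 0 4" --pt "0.25 6.6 0.4 0 1.6" --pt "0.25 6.6 0.4 0 1.6" --pt "0.25 6.6 0.4 0 1.6" --pt "0.25 6.6 0.4 0 1.6"

```text
clock: 21.58
eef_pos: [610.1, -24.7, 185.9]
tool_rot: [-1.571, -0.001, -0.082]
force: [-3.8, 1.2, 5.7]
width: 20.1
```

```bash
python3 - <<'E'
from h import *
st()
p=ctrl.get_image("wrist"); save(p,"w13")
for th in np.arange(.1,.76,.05): print(round(th,2), ((-30+190*np.sin(.35-th)-35.2)/10).round(2), -((62+190*np.cos(.35-th)-240.5)/10).round(2))
E
```

```text
t 21.57 P [  36.  -124.4  185.9] yaw err 1.57 tooly [ 0.001 -0.    -1.   ] F [-3.8  1.2  5.7] w 20.1 q [ 0.6   0.82 -1.13  1.62  0.78  1.22 -0.77]
0.1 -1.82 -0.56
0.15 -2.75 -0.77
0.2 -3.68 -0.94
0.25 -4.62 -1.06
0.3 -5.57 -1.13
0.35 -6.52 -1.15
0.4 -7.47 -1.13
0.45 -8.42 -1.06
0.5 -9.36 -0.94
0.55 -10.29 -0.77
0.6 -11.22 -0.56
0.65 -12.13 -0.3
0.7 -13.04 0.0
0.75 -13.92 0.35
```

View pics/w13.png

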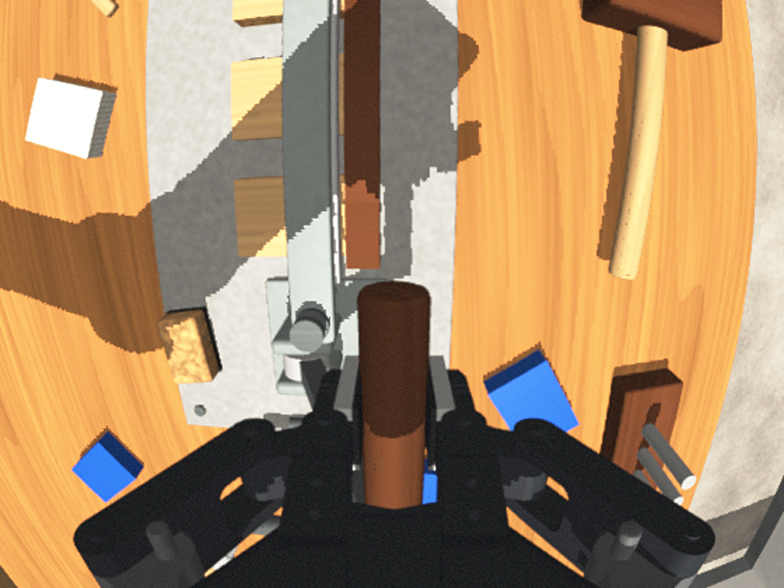

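Request:
apply_moves --pt "-0.9 -0.3 0 0 1.6" --pt "-1.8 -0.55 0 0 1.6" --pt "-2.75 -0.75 0 0 1.6" --pt "-3.7 -0.95 0 0 1.6" --pt "-4.6 -1.05 0 0 1.6" --pt "-5.6 -1.15 0 0 1.6" --pt "-6.5 -1.15 0 0 1.6" --pt "-7.5 -1.15 0 0 1.6" --pt "-8.4 -1.05 0 0 1.6" --pt "-9.4 -0.95 0 0 1.6" --pt "-10.3 -0.75 0 0 1.6" --pt "-11.2 -0.55 0 0 1.6" --pt "-12.1 -0.3 0 0 1.6" --pt "-12.7 -0.1 0 0 1.6" --pt "-13.2 0.05 0 0 1.6" --pt "-13.2 0.05 0 0 1.6" --pt "-13.2 0.05 0 0 1.6"

```text
clock: 23.75
eef_pos: [487.1, -14.0, 187.9]
tool_rot: [-1.569, -0.018, -0.083]
force: [9.9, -4.6, 12.7]
width: 19.5
```

```bash
python3 - <<'E'
from h import *
st()
p=ctrl.get_image("wrist"); save(p,"w14")
for d in ctrl.mark_of(p,"lever_grip")[:3]: print(toP(d["location"]).round(1),d["confidence"])
q=ctrl.get_image("scene"); im=cv2.cvtColor(q["image"],cv2.COLOR_RGB2BGR)
cv2.imwrite("pics/s14.png",cv2.resize(im[170:310,200:390],None,fx=4.2,fy=4.2,interpolation=cv2.INTER_CUBIC))
for n in("catch_knob","clamp_bar","lever_grip"):
  for d in ctrl.mark_of(q,n)[:2]: print(n,toP(d["location"]).round(1),d["confidence"])
E
```

```text
t 23.75 P [ -87.5 -123.7  187.9] yaw err 1.57 tooly [ 0.018  0.    -1.   ] F [ 9.9 -4.6 12.7] w 19.5 q [ 0.73  0.65 -1.18  1.96  0.72  1.02 -0.87]
[ -87.2 -121.6  240.2] 0.77
catch_knob [ -65.1 -324.2  122.6] 0.47
clamp_bar [-15.3   0.9  37. ] 0.71
lever_grip [ -90.3 -122.3  241. ] 0.81
lever_grip [-202.8 -531.2   -1.2] 0.43
```

View pics/w14.png

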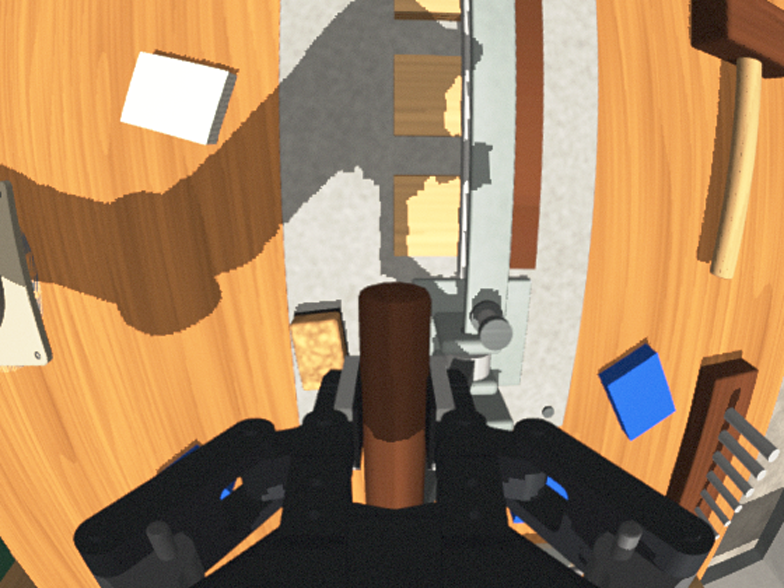

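View pics/s14.png

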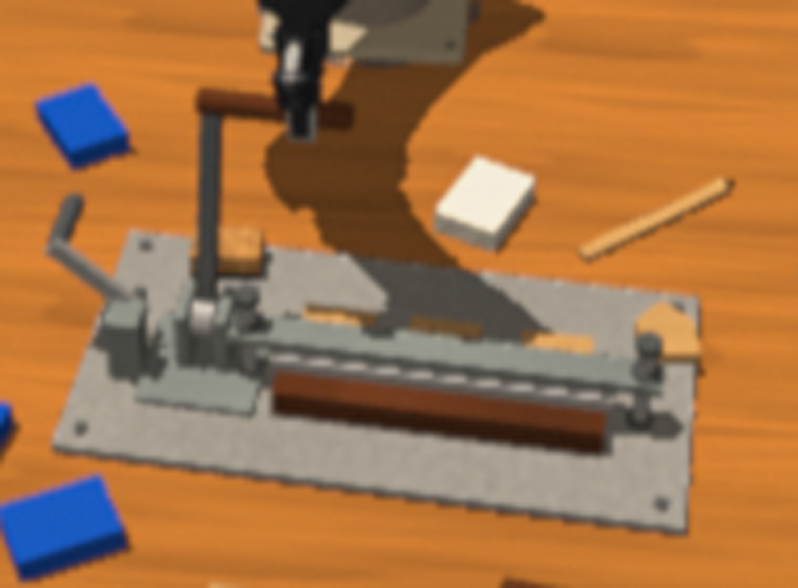

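Request:
apply_moves --pt "-0.4 0 0 0 1.6" --pt "-0.8 0.1 0 0 1.6" --pt "-1.0 0.15 0 0 1.6" --pt "-1.0 0.15 0 0 1.6" --pt "-1.0 0.15 0 0 1.6"

```text
clock: 24.68
eef_pos: [477.2, -13.2, 185.3]
tool_rot: [-1.568, -0.017, -0.083]
force: [13.3, -2.5, 2.3]
width: 20.0
```

```bash
python3 - <<'E'
from h import *
st()
p=ctrl.get_image("wrist"); save(p,"w15")
for d in ctrl.mark_of(p,"lever_grip")[:3]: print(toP(d["location"]).round(1),d["confidence"])
E
```

```text
t 24.68 P [ -97.4 -123.7  185.3] yaw err 1.569 tooly [ 0.017  0.002 -1.   ] F [13.3 -2.5  2.3] w 20.0 q [ 0.74  0.63 -1.18  1.99  0.72  1.   -0.88]
[ -96.8 -118.   235.5] 0.72
```

Request:
apply_moves --pt "0 0 0 0 1.6" --pt "0 0 0 0 1.6" --pt "0 0 0 0 1.6" --pt "0 0 0 0 1.6"

```text
clock: 25.28
eef_pos: [477.2, -13.1, 185.3]
tool_rot: [-1.568, -0.017, -0.083]
force: [14.9, -2.3, 1.8]
width: 20.0
```

```bash
python3 - <<'E'
from h import *
st()
p=ctrl.get_image("wrist"); save(p,"w16")
p=ctrl.get_image("top"); save(p,"t16"); im=cv2.cvtColor(p["image"],cv2.COLOR_RGB2BGR)
cv2.imwrite("pics/t16c.png",cv2.resize(im[140:245,165:345],None,fx=4.4,fy=4.4,interpolation=cv2.INTER_CUBIC))
for n in("clamp_bar","catch_knob"):
  for d in ctrl.mark_of(p,n)[:1]: print(n,toP(d["location"]).round(1),d["confidence"])
E
```

```text
t 25.27 P [ -97.4 -123.7  185.3] yaw err 1.569 tooly [ 0.017  0.002 -1.   ] F [14.9 -2.3  1.8] w 20.0 q [ 0.74  0.63 -1.18  1.99  0.72  1.   -0.88]
clamp_bar [-20.6  -2.5  37.1] 0.55
```

View pics/w16.png

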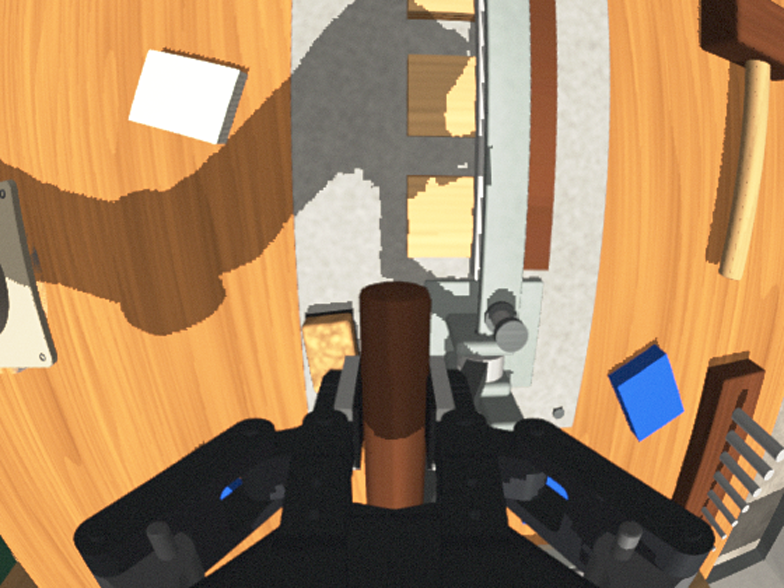

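View pics/t16c.png

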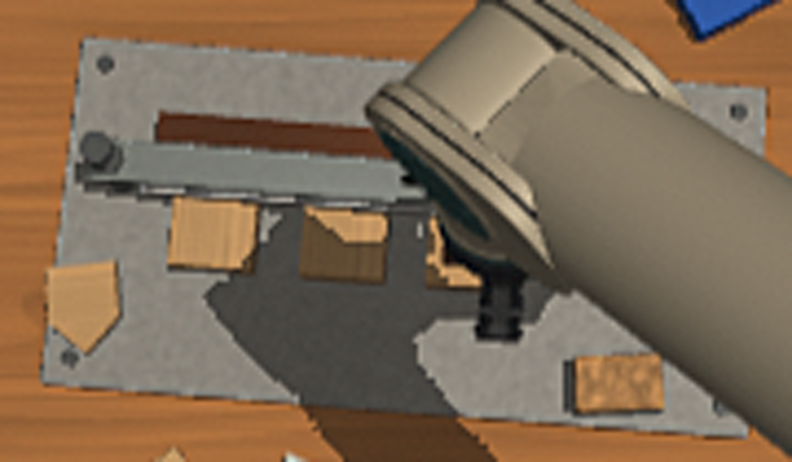

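The blanks show flush and square (rear edges in line around row 270–285). Bar is down at z≈37 and the lever is held steady, with the bystanders unmoved. I'm handing it in.

```bash
python3 -c "
from cell import ctrl
print(ctrl.finish_job())"
```

```text
the job is handed in; nothing more can be done
None
```

The job is done and handed in at about 25 s of the 64 s allowed, with the gripper still holding the lever pulled. No verdict came back.

- **Blanks:** I pushed each one from behind with both fingers until it stopped against the fence. The stops agreed to within 0.3 mm, at 5–7 N push. The top view shows all three flush, square and in line.
- **Catch:** I gripped the knob from above and carried it round to its outer stop. The force rose to about 9 N there, and the scene camera put the knob at press y −324, z 123. The last top view did not find the knob, because the arm blocked the view.
- **Lever:** I pulled it to roughly 0.71–0.72 rad and held it steady there at about 13–15 N. The network puts the bar's underside at z about 37 mm, against 36 mm for the top of the blanks.
- **Bystanders:** The gable piece and sanding block look unmoved in the last pictures. I did not compare the items farther out one by one.

**Fingertip mismatch:** the fingertips turned out to sit about 40 mm behind the reported tool point. My first push on the left blank therefore passed over it without touching it. I measured the offset from the wrist and scene pictures and allowed for it in every later move.

**Joint range:** while lined up behind the right blank, joint 6 read 0.23 rad, right at its lower limit.

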